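# Wedge the carving panel up against the fence

## Task

Get the lime-wood panel ready for carving: pick up the dark wedge with the red end and slide it, thin end first and flat on the slab, along the panel's near edge into the gap between panel and peg, only at the peg where the gap is wide enough to take it; do not force it at the other peg. Push it in until it jams and the panel's far edge sits flush against the fence over its whole length. Finish like that, with the wedge still gripped and the panel held tight on the fence, without letting go, and leave the other tools and things where they lie.

Things in the scene. Friction and masses are not known exactly. Their poses are not given: they have to be found in the camera images.
- slab: Thick beech work slab 320 x 640 x 36 mm fixed on the bench, with dark peg holes in its top; origin at the centre of its underside (bench level), x across its 320 mm depth pointing away from the robot (to the fence), y along its 640 mm length, z up. Its top is 36 mm above the origin. It stands elsewhere and slightly turned each time.
- fence: Dark oak batten screwed across the far part of the slab, 36 (x) x 300 (y) x 30 mm (z), same axes as the slab; origin at the centre of its underside, on the slab's top. Its face towards the panel is the plane x = -18 mm of its frame.
- panel: Pale lime-wood carving panel with a leaf drawn on it, loose on the slab, 150 (x) x 200 (y) x 28 mm (z), about 0.4 kg; origin at the centre of its underside. Far edge (to the fence) at x = +75 mm, near edge (to the pegs) at x = -75 mm of its frame. At the start its far edge stands 2 to 4 mm off the fence, slightly askew.
- panel_left (a point): Point on the panel's far edge face, 95 mm to the left (+y) of its middle, 10 mm above its underside. Flush when it lies in the plane of the fence's face.
- panel_right (a point): Point on the panel's far edge face, 95 mm to the right (-y) of its middle, 10 mm above its underside.
- plain_peg: Bare pale round wooden bench peg, 25 mm diameter, standing 50 mm above the slab, fixed; origin on its axis at the slab's top. It stands in front of the panel's near edge, 65 mm left or right of the slab's middle line (either side from run to run). With the panel flush, the gap between it and the near edge is 17 to 21 mm (at least 12 mm at the start).
- fat_peg: The same peg in a black rubber buffer sleeve, 49 mm diameter and 36 mm high, fixed; origin on its axis at the slab's top. It stands in the same row as the plain peg, 65 mm on the other side of the middle line, so its gap to the panel is always under 9 mm: too narrow for the wedge.
- wedge: Dark oak wedge with a red end, 185 mm long, 28 mm high, 65 g, loose on the slab beyond the left or right end of the panel. Origin on its underside at mid-length; x along it to the thin tip (x = +92.5 mm), z up. The rear 45 mm (x = -92.5 to -47.5 mm) is a parallel grip 27 mm wide; from there both sides taper alike (3.6 degrees each) to 9.5 mm at the tip.
- wedge_tip (a point): Middle of the wedge's thin end face, 14 mm above its underside. The wedge jams when the tip is 65 to 95 mm past the peg; the grip part then still stands clear of the panel's end. Jamming it takes a push of some 10 to 20 N (friction about 0.6).
- wedge_butt (a point): Middle of the wedge's parallel grip part, 70 mm behind its origin, 14 mm above its underside: the place to grip it, across, from above. At the start the butt points roughly to the robot and the tip away from it.
- stone: Bystander: grey two-layer pocket sharpening stone, 110 x 45 x 24 mm, loose on the slab beyond the other end of the panel; origin at the centre of its underside, x along it.
- gouge: Bystander: carving gouge with a yellow-brown handle, 235 mm long, 26 mm high, loose along the slab's near edge in front of the pegs; origin under the joint of handle and blade, x along it to the blade.
- spare_gouge: Bystander: gouge with a dark handle, 250 mm long, 26 mm high, loose on the bench to the right; origin under the joint of handle and blade, x along it to the blade.
- mallet: Bystander: round carver's mallet standing on its head, head 86 mm in diameter, 258 mm tall, loose on the bench to the right; origin at the centre of its underside.
- marker: Bystander: red marker pen lying on the bench to the left, 125 mm long, 13 mm thick; origin under its middle, x along it.
- wax_tin: Bystander: round tin with a green lid, 82 mm in diameter, 37 mm high, on the bench to the left; origin at the centre of its underside.
- offcut: Bystander: pale lime-wood offcut 95 x 60 x 28 mm, on the bench to the left; origin at the centre of its underside.
Not all that is in view belongs to the job. Leave any blue look-alike of the wedge alone.

How it is judged:
By the outcome, as a careful person would: the job done as asked, in the order asked, and still so for the second after the job is handed in, while the arm keeps its last pose, push and grip.
It also fails if it takes over 51 s, if anything falls off the work surface, if the arm or the gripper's body presses on something with over 40 N, if the wrist force passes 120 N, or if a joint passes its speed limit or range.

## Robot

A 6-joint arm with a two-finger parallel gripper is mounted at the origin on the work surface. World frame = base frame: x ahead of the robot, y to its left, z up, the work surface at z = 0. Lengths are in m, angles in rad, forces in N, time in s.
With the tool pointing down it reaches from about 0.325 to 0.9 m from the base axis. Payload 6.1 kg.
Tool frame: the origin (TCP) lies midway between the tips of the shut fingers; the grasp point (between the pads) lies 19 mm behind it; z points along the fingers, y is the line along which they close (so a half turn about z gives the same grasp; the last joint's range is limited). The gripper opens to 85 mm and grips with 20 to 120 N. Pads are 22 mm wide; open, the fingers measure 114 mm over their backs; the gripper's body (76 mm by 85 mm) begins 54 mm behind the grasp point. The pads swing forward as they close: fully open they stand 13 mm farther back than shut.
Start: joints at [1.17, 0.22, 1.526, -0, 1.395, -0.126], TCP at [0.17, 0.602, 0.231] pointing down, gripper open.
Joint ranges: [-2.98, 2.98], [-0.91, 2.08], [0.09, 2.57], [-1.24, 4.39], [0.2, 2.65], [-2.68, 2.68]. Speed limits (rad/s): [2.57, 2.57, 3.01, 3.14, 3.14, 3.14].

## Interface

Orientations are given as [roll, pitch, yaw] about the fixed x, y, z axes, in that order (R = Rz(yaw) Ry(pitch) Rx(roll)).
In Python, from plant import movep, move_l, set_joints, gripper_to, hold, inverse_kinematics, observe, get_image, get_calibration, Unreachable, job_done gives the robot as it stands. Calls block until the motion is done:
- movep(position, orientation): joint-space move of the TCP to a pose.
- move_l(position, feed=0.15, rotation=None, max_force=None): straight line of the TCP; rotation=None keeps the orientation; feed is the mean speed in m/s. With max_force (N) it stops when the force on the tool has changed by that much, and returns True; else False.
- set_joints(angles): joint-space move.
- gripper_to(opening, f_grip=None): finger opening in m; f_grip is the grip in N (None keeps the last); returns when the fingers have stopped.
- hold(seconds).
- inverse_kinematics(position, orientation): joint angles nearest the present ones, or None.
- observe(): the state.
- get_image(name): name is "scene" or "top" or "wrist"; returns (picture, depth): 420x560x3 uint8, red, green, blue; 420x560 float32, m along the optical axis (not along the pixel's ray), 0 where there is no reading.
- get_calibration(name): a dict with "intrinsics" (3x3 intrinsics, pixels), "world_from_camera" (4x4, takes a point from camera to world coordinates). Camera axes: x right, y down, z forward; pixel columns grow to the right and rows downward; lengths in m; the calibration is good to about 2 mm. A picture is of the moment at which its call begins: read the wrist's pose just before it. get_calibration takes no time and is no camera call; for the wrist camera it gives the pose at the moment of the call.
A pose or a line that the arm cannot do raises Unreachable and nothing moves.
- job_done(): hands the job in; it is judged then, once.
The state is a dict: "time_s": time; "q": joint angles; "joint_velocities": joint speeds; "joint_torque": joint torques, N m; "eef_pos": TCP position; "tcp_rot": TCP orientation; "ft_force": force on the tool from outside, world axes, zero at the start; "torque": the same for the moment, N m; "opening": finger opening in m; "grasp_force": force on a finger pad.
Only numpy, scipy, OpenCV 4.12 (cv2) and the standard library are available. Lean on these libraries where they do the work, as an engineer would, in place of code of your own. Each camera call takes 0.05 s, during which the arm holds its last target. There are 200 camera calls.

## Working session

There is one attempt and no reset: what is moved stays moved. The work goes in short steps, each a Python script; the robot and the scene stay as the last script left them, time stands still between calls to the robot, and variables do not carry over. Pictures are saved under pics/ and viewed, at most 10 in all, crops included, and the job is handed in when it is done.

```bash
mkdir -p pics; ls; python3 - <<'E'
from plant import *
import cv2
for n in("top","scene"):
    p,d=get_image(n); cv2.imwrite(f"pics/{n}0.png",p[:,:,::-1]); c=get_calibration(n); print(n,c["intrinsics"],c["world_from_camera"])
    import numpy as np; np.savez(f"{n}0.npz",p=p,d=d,K=c["intrinsics"],T=c["world_from_camera"])
print(observe())
E
```

```text
pics
top [[485.37837622   0.         284.41559263]
 [  0.         485.37837622 202.83878559]
 [  0.           0.           1.        ]] [[-0.01064264 -0.98857353  0.15036326  0.25844259]
 [-0.99992974  0.01130635  0.0035598   0.03103493]
 [-0.00521919 -0.15031481 -0.98862441  1.6814514 ]
 [ 0.          0.          0.          1.        ]]
scene [[408.8247289    0.         281.62130879]
 [  0.         408.8247289  204.89559401]
 [  0.           0.           1.        ]] [[-0.88296046  0.3267919  -0.33702802  0.89734544]
 [ 0.4689377   0.64742406 -0.60078242  0.73867229]
 [ 0.02186922 -0.68851226 -0.72489489  0.919226  ]
 [ 0.          0.          0.          1.        ]]
{'time_s': 0.1, 'q': array([ 1.16988448e+00,  2.21137146e-01,  1.52749740e+00,  8.26062802e-06,
        1.39466184e+00, -1.26111386e-01]), 'joint_velocities': array([ 0.00098843, -0.00236836, -0.00421333, -0.00056823,  0.00261394,
       -0.00021661]), 'joint_torque': array([ 7.60262246e-04, -4.98248076e+01, -3.90546584e+01, -2.49341122e-05,
        5.77486193e-03, -5.28440992e-06]), 'eef_pos': array([0.16939622, 0.60105551, 0.23031451]), 'tcp_rot': array([-3.13990347e+00, -2.22356745e-04,  2.86679055e+00]), 'ft_force': array([-0.45169453, -0.73761882,  0.75716151]), 'torque': array([ 0.02666796,  0.00546684, -0.03797576]), 'grasp_force': 0.0, 'opening': 0.08536907530386581}
```

View pics/top0.png

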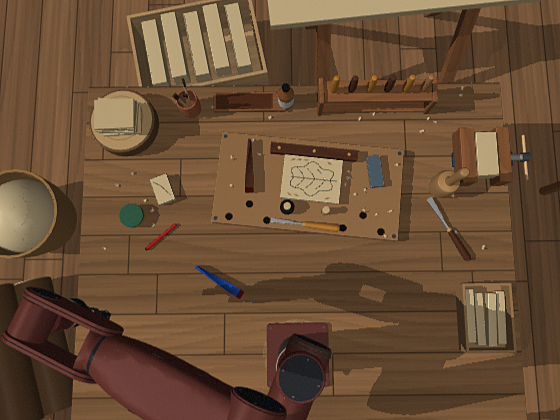

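The top view shows the wedge at left of the panel (249,165) with its red butt at (249,188). The fat peg is at (287,207) and the plain peg at (326,210), so it stands on the right. The stone is at (375,170) and the blue decoy at (220,281). The wedge therefore has to be carried to the right end and pushed in tip-left (+y).

```bash
cat > h.py <<'E'
import numpy as np, cv2
from plant import *
def ray(K,T,uv,z):
    uv=np.atleast_2d(np.asarray(uv,float)); d=np.c_[(uv-K[:2,2])/[K[0,0],K[1,1]],np.ones(len(uv))]@T[:3,:3].T
    o=T[:3,3]; return o+d*((z-o[2])/d[:,2])[:,None]
def proj(K,T,P):
    c=(np.atleast_2d(P)-T[:3,3])@T[:3,:3]; return (c[:,:2]/c[:,2:])*[K[0,0],K[1,1]]+K[:2,2]
def shot(name,tag):
    c=get_calibration(name); p,d=get_image(name); K,T=c["intrinsics"],c["world_from_camera"]
    np.savez(tag+".npz",p=p,d=d,K=K,T=T); cv2.imwrite(f"pics/{tag}.png",p[:,:,::-1]); return p,d,K,T
def load(tag): f=np.load(tag+".npz"); return f["p"],f["d"],f["K"],f["T"]
E
python3 - <<'E'
from h import *
p,d,K,T=load("top0")
for n,uv,z in [("slabcorners",[(226,134),(406,151),(400,240),(212,222)],.036),("wedge tip/butt",[(250,140),(249,192)],.064),("panel",[(285,154),(350,160),(345,203),(279,199)],.064),("fat",[(287,205)],.072),("plain",[(325,209)],.086),("stone",[(375,171)],.06),("fence",[(271,147),(357,159)],.066)]:
    print(n,ray(K,T,uv,z).round(3).tolist())
c=get_calibration("wrist"); o=observe()
from scipy.spatial.transform import Rotation as R
Rt=R.from_euler("xyz",o["tcp_rot"]).as_matrix(); W=c["world_from_camera"]
print("cam in tool",(Rt.T@(W[:3,3]-o["eef_pos"])).round(3),(Rt.T@W[:3,:3]).round(3),c["intrinsics"])
s=np.array([0.66,0.03])
for xy in [(.59,.13),(.6,-.06),(.57,-.2)]:
  for yaw in (0,1.57,3.14,-1.57): print(xy,yaw,inverse_kinematics([*xy,.3],[np.pi,0,yaw]))
E
```

```text
slabcorners [[0.755, 0.239, 0.036], [0.686, -0.388, 0.036], [0.377, -0.353, 0.036], [0.445, 0.285, 0.036]]
wedge tip/butt [[0.724, 0.153, 0.064], [0.543, 0.156, 0.064]]
panel [[0.674, 0.033, 0.064], [0.65, -0.189, 0.064], [0.502, -0.167, 0.064], [0.518, 0.055, 0.064]]
fat [[0.496, 0.028, 0.072]]
plain [[0.479, -0.098, 0.086]]
stone [[0.611, -0.273, 0.06]]
fence [[0.698, 0.081, 0.066], [0.653, -0.212, 0.066]]
cam in tool [ 0.082 -0.001 -0.143] [[-0.    -0.947 -0.32 ]
 [ 1.    -0.    -0.   ]
 [ 0.    -0.32   0.947]] [[339.27249354   0.         280.99574112]
 [  0.         339.27249354 206.17212369]
 [  0.           0.           1.        ]]
(0.59, 0.13) 0 [ 8.64041368e-02  1.35079966e-01  1.49553711e+00 -4.44089210e-16
  1.51097558e+00  1.65720046e+00]
(0.59, 0.13) 1.57 [ 8.64041368e-02  1.35079966e-01  1.49553711e+00 -4.44089210e-16
  1.51097558e+00  8.72004636e-02]
(0.59, 0.13) 3.14 [ 0.08640414  0.13507997  1.49553711  0.          1.51097558 -1.48279954]
(0.59, 0.13) -1.57 None
(0.6, -0.06) 0 [-2.30390507e-01  1.32271637e-01  1.49862885e+00 -4.44089210e-16
  1.51069216e+00  1.34040582e+00]
(0.6, -0.06) 1.57 [-0.23039051  0.13227164  1.49862885  0.          1.51069216 -0.22959418]
(0.6, -0.06) 3.14 [-0.23039051  0.13227164  1.49862885  0.          1.51069216 -1.79959418]
(0.6, -0.06) -1.57 None
(0.57, -0.2) 0 [-4.67943526e-01  1.34879555e-01  1.49575794e+00 -4.44089210e-16
  1.51095516e+00  1.10285280e+00]
(0.57, -0.2) 1.57 [-0.46794353  0.13487955  1.49575794  0.          1.51095516 -0.4671472 ]
(0.57, -0.2) 3.14 [-0.46794353  0.13487955  1.49575794  0.          1.51095516 -2.0371472 ]
(0.57, -0.2) -1.57 [-4.67943526e-01  1.34879555e-01  1.49575794e+00 -4.44089210e-16
  1.51095516e+00  2.67285280e+00]
```

```bash
python3 - <<'E'
from h import *
movep([.57,.02,.28],[np.pi,0,0]); shot("wrist","w1"); print(observe()["time_s"],observe()["ft_force"])
E
```

```text
2.6583 [ 0.9328837   1.35397009 -0.36614983]
```

View pics/w1.png

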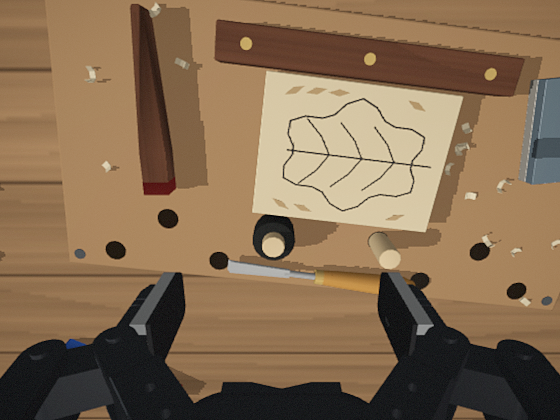

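The wrist view shows the wedge from tip (138,5) to red butt (158,190) and the panel corners at (267,71), (463,96), (427,232), (253,212). The plain peg top is at (387,258) and the fat peg at (273,238). The stone is at the right edge. Next I measure these using depth heights.

```bash
python3 - <<'E'
from h import *
p,d,K,T=load("w1")
v,u=np.mgrid[:420,:560]; C=np.dstack([(u-K[0,2])/K[0,0]*d,(v-K[1,2])/K[1,1]*d,d])
P=C@T[:3,:3].T+T[:3,3]; Z=P[...,2]
box=lambda a,b,c,e:(u>=a)&(u<=b)&(v>=c)&(v<=e)
hsv=cv2.cvtColor(p,cv2.COLOR_RGB2HSV)
print("slab z",np.median(Z[100:150,80:120]),"panel z",np.median(Z[150:200,300:400]))
def rect(m,z,n):
    m=cv2.morphologyEx((m*255).astype(np.uint8),cv2.MORPH_OPEN,np.ones((3,3)))
    c=max(cv2.findContours(m,0,1)[0],key=cv2.contourArea)[:,0]
    W=ray(K,T,c,z)[:,:2]; r=cv2.minAreaRect((W*1000).astype(np.float32)); print(n,np.round(r[0],1),np.round(r[1],1),round(r[2],2)); print(np.round(cv2.boxPoints(r),1).tolist()); return W
H=lambda z,t=.006:np.abs(Z-z)<t
rect(H(.064)&box(240,480,60,240)&(hsv[...,2]>110),.064,"panel")
W=rect(H(.064)&box(110,200,0,205),.064,"wedge")
red=H(.064)&box(110,200,0,205)&(hsv[...,1]>170)&(p[...,0]>90); print("red",red.sum())
# wedge width and midline by x
for x in np.arange(.53,.74,.02):
    s=W[np.abs(W[:,0]-x)<.006]
    if len(s)>1: print(round(x,3),s[:,1].min().round(4),s[:,1].max().round(4))
rect(H(.066)&box(200,540,10,110)&(hsv[...,2]<130),.066,"fence")
for n,z,b in [("plain",.086,(360,420,215,290)),("fat",.072,(240,310,200,270)),("fatpegtop",.086,(240,310,200,270))]:
    m=H(z,.005)&box(*b); W=ray(K,T,np.c_[u[m],v[m]],z)[:,:2].astype(np.float32); c,r=cv2.minEnclosingCircle(W); print(n,m.sum(),c,r)
m=H(.06)&box(500,559,60,210); W=P[m]; print("stone",W.min(0),W.max(0))
E
```

```text
slab z 0.036051857915337965 panel z 0.06412573815075859
panel [586.2 -55.3] [199.4 149.4] 83.13
[[500.1000061035156, -145.3000030517578], [648.5, -163.1999969482422], [672.2999877929688, 34.79999923706055], [523.9000244140625, 52.599998474121094]]
wedge [636.7 154.9] [ 29.6 185.2] 88.69
[[543.7999877929688, 142.1999969482422], [728.9000244140625, 138.0], [729.5999755859375, 167.60000610351562], [544.5, 171.8000030517578]]
red 35
0.55 0.142 0.1716
0.57 0.1418 0.1709
0.59 0.1419 0.1707
0.61 0.1427 0.1695
0.63 0.1437 0.1684
0.65 0.1451 0.1667
0.67 0.1462 0.165
0.69 0.147 0.1639
0.71 0.1479 0.1623
0.73 0.1491 0.1604
fence [682.  -65.6] [298.   36.1] 83.56
[[647.2999877929688, -211.60000610351562], [683.2000122070312, -215.6999969482422], [716.5999755859375, 80.5], [680.7999877929688, 84.5]]
plain 379 (0.47851622104644775, -0.0996127724647522) 0.013499964959919453
fat 919 (0.4928663671016693, 0.029195139184594154) 0.02481265738606453
fatpegtop 383 (0.4925333559513092, 0.02803691104054451) 0.013121622614562511
stone [ 0.55559699 -0.28681055  0.05401253] [ 0.68185174 -0.19282874  0.06599588]
```

```bash
cat >> h.py <<'E'
psi=np.radians(-6.44); ex=np.array([np.cos(psi),np.sin(psi)]); ey=np.array([-np.sin(psi),np.cos(psi)])
YAW=np.radians(90-6.44-3.58); ROT=[np.pi,0,YAW]; PEG_T=-.0453
def tcp(s0,tip):   # s0: panel-side face of wedge in slab x; tip: distance of tip past the peg along slab y
    return (s0-.01487)*ex+(PEG_T+tip-.1622)*ey
def st(): 
    o=observe(); e=o["eef_pos"][:2]; f=o["ft_force"]
    print("t %.1f s0 %.4f tip %.4f z %.4f yaw %.3f F s/t/z %.1f %.1f %.1f open %.4f grip %.0f"%(o["time_s"],e@ex+.01487,e@ey-PEG_T+.1622,o["eef_pos"][2],o["tcp_rot"][2],f[:2]@ex,f[:2]@ey,f[2],o["opening"],o["grasp_force"]),flush=True); return o
E
python3 - <<'E'
from h import *
b=[.567,.1575]; r=[np.pi,0,-.011]
movep([*b,.13],r); print(move_l([*b,.038],feed=.12,max_force=10)); st()
gripper_to(.0,f_grip=90); st()
move_l([*b,.15],feed=.15); st()
a=tcp(.5115,-.055); movep([*a,.15],ROT); st(); shot("wrist","w2")
E
```

```text
False
t 4.4 s0 0.5615 tip 0.4277 z 0.0389 yaw -0.011 F s/t/z 0.0 0.0 0.2 open 0.0856 grip 0
t 5.0 s0 0.5612 tip 0.4278 z 0.0387 yaw -0.011 F s/t/z 0.2 -0.3 3.8 open 0.0252 grip 89
t 5.9 s0 0.5597 tip 0.4274 z 0.1487 yaw -0.011 F s/t/z -0.8 0.3 -1.4 open 0.0256 grip 89
t 7.8 s0 0.5117 tip -0.0545 z 0.1498 yaw 1.396 F s/t/z 0.1 0.4 -1.4 open 0.0252 grip 88
```

View pics/w2.png

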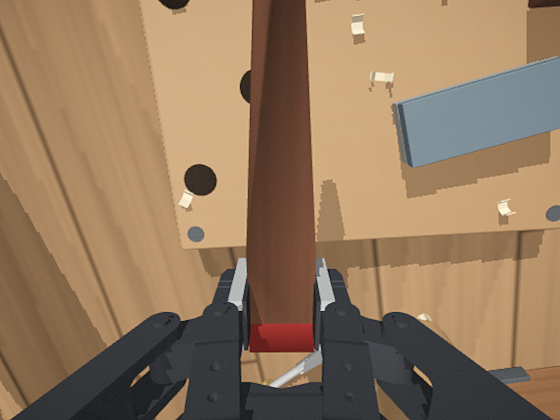

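The wedge is gripped straight in the tool: red butt at (281,338), axis along column 280, clear of the stone at (400..560, 60..165). Next I lower it and enter the gap.

```bash
python3 - <<'E'
from h import *
a=tcp(.5115,-.055)
move_l([*a,.05],feed=.12); print(move_l([*a,.0378],feed=.03,max_force=4)); o=st(); z=o["eef_pos"][2]
print(move_l([*tcp(.5115,.012),z],feed=.05,max_force=8)); st(); shot("wrist","w3"); p,d,K,T=shot("scene","s3")
for q in proj(K,T,[[*(.5*ex+PEG_T*ey),.06]]): print(q)
cv2.imwrite("pics/s3c.png",cv2.resize(p[120:300,180:420,::-1],None,fx=3,fy=3)[:600])
E
```

```text
True
t 9.3 s0 0.5119 tip -0.0553 z 0.0387 yaw 1.396 F s/t/z 1.0 -0.9 4.7 open 0.0255 grip 89
False
t 10.8 s0 0.5115 tip 0.0123 z 0.0387 yaw 1.396 F s/t/z 0.9 -0.5 5.2 open 0.0255 grip 89
[264.00224173 177.52146134]
```

View pics/w3.png

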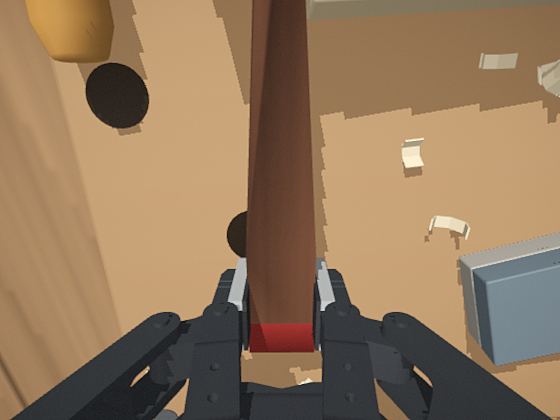

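View pics/s3c.png

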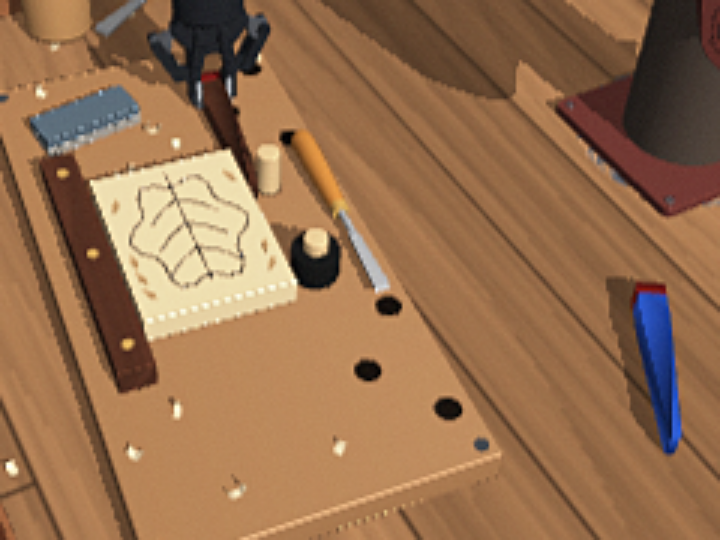

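The scene crop shows the wedge tip in the gap between panel and plain peg (about 255,185), with the gouge and fat peg untouched. Now I drive it in along the taper under force watch.

```bash
python3 - <<'E'
from h import *
z=.0385
for s0,tip in [(.5117,.020),(.5130,.030),(.5142,.040),(.5154,.050),(.5166,.060),(.5172,.065)]:
    r=move_l([*tcp(s0,tip),z],feed=.03,max_force=15); print(r,end=" "); st()
    if r: break
shot("scene","s4")
E
```

```text
False t 11.3 s0 0.5119 tip 0.0202 z 0.0387 yaw 1.396 F s/t/z 0.1 -2.3 6.1 open 0.0255 grip 89
False t 11.8 s0 0.5131 tip 0.0303 z 0.0386 yaw 1.396 F s/t/z -0.5 -1.6 6.2 open 0.0254 grip 89
False t 12.3 s0 0.5139 tip 0.0398 z 0.0386 yaw 1.396 F s/t/z -2.1 -4.1 7.1 open 0.0253 grip 90
False t 12.7 s0 0.5150 tip 0.0497 z 0.0386 yaw 1.396 F s/t/z -2.1 -5.3 8.4 open 0.0255 grip 90
False t 13.2 s0 0.5162 tip 0.0597 z 0.0386 yaw 1.396 F s/t/z -2.7 -4.5 7.5 open 0.0254 grip 90
False t 13.5 s0 0.5167 tip 0.0646 z 0.0386 yaw 1.396 F s/t/z -2.8 -4.7 7.8 open 0.0257 grip 90
```

```bash
python3 - <<'E'
from h import *
z=.0386; s0,tip=.5172,.065
for k in range(10):
    tip+=.002; s0+=.00022
    move_l([*tcp(s0,tip),z],feed=.02,max_force=20); o=st()
    if -o["ft_force"][:2]@ey>20: break
p,d,K,T=shot("wrist","w5"); p,d,K,T=shot("top","t5"); shot("scene","s5")
E
```

```text
t 13.8 s0 0.5169 tip 0.0666 z 0.0387 yaw 1.396 F s/t/z -3.5 -4.8 7.8 open 0.0257 grip 89
t 14.1 s0 0.5171 tip 0.0684 z 0.0387 yaw 1.396 F s/t/z -3.0 -5.8 7.8 open 0.0254 grip 89
t 14.3 s0 0.5173 tip 0.0704 z 0.0387 yaw 1.396 F s/t/z -2.7 -6.0 6.4 open 0.0253 grip 89
t 14.6 s0 0.5175 tip 0.0724 z 0.0387 yaw 1.396 F s/t/z -3.3 -5.0 7.8 open 0.0255 grip 89
t 14.8 s0 0.5177 tip 0.0744 z 0.0387 yaw 1.396 F s/t/z -1.9 -6.1 7.2 open 0.0256 grip 89
t 15.1 s0 0.5179 tip 0.0763 z 0.0386 yaw 1.396 F s/t/z -3.4 -5.8 7.8 open 0.0256 grip 90
t 15.3 s0 0.5178 tip 0.0782 z 0.0386 yaw 1.396 F s/t/z -3.7 -6.9 7.7 open 0.0254 grip 90
t 15.6 s0 0.5179 tip 0.0799 z 0.0386 yaw 1.396 F s/t/z -5.7 -7.3 8.6 open 0.0250 grip 90
t 15.8 s0 0.5179 tip 0.0811 z 0.0387 yaw 1.396 F s/t/z -6.2 -11.1 8.1 open 0.0257 grip 90
t 16.1 s0 0.5178 tip 0.0817 z 0.0387 yaw 1.396 F s/t/z -7.6 -18.2 8.3 open 0.0255 grip 90
```

```bash
cat > edge.py <<'E'
from h import *
import sys
from scipy.ndimage import map_coordinates
def edge(tag,s_lo,s_hi,z,ts):
    p,d,K,T=load(tag); g=p.astype(float).mean(2); s=np.arange(s_lo,s_hi,.0002); out=[]
    for t in ts:
        P=np.c_[s[:,None]*ex+t*ey,np.full(len(s),z)]; q=proj(K,T,P); f=map_coordinates(g,[q[:,1],q[:,0]],order=1)
        lo,hi=f[:15].mean(),f[-15:].mean(); m=(f-lo)/(hi-lo); i=np.argmax(m>.5); out.append(s[i])
    ts=np.array(ts); out=np.array(out); k=np.abs(out-np.median(out))<.004
    c=np.polyfit(ts[k],out[k],1); return c,np.std(out[k]-np.polyval(c,ts[k])),k.sum()
for tag in sys.argv[1:]:
    for n,a in [("panel far",(.650,.678,.064,np.arange(-.075,.10,.004))),("fence far",(.690,.716,.066,np.arange(-.10,.12,.004)))]:
        c,e,k=edge(tag,*a); print(tag,n,"s at panel R/L %.4f %.4f"%(np.polyval(c,-.084),np.polyval(c,.106)),"res %.4f n %d"%(e,k))
E
python3 edge.py top0 t5 scene0 s5
```

```text
top0 panel far s at panel R/L 0.6644 0.6661 res 0.0006 n 44
top0 fence far s at panel R/L 0.7048 0.7049 res 0.0005 n 53
t5 panel far s at panel R/L 0.6690 0.6695 res 0.0006 n 43
t5 fence far s at panel R/L 0.7048 0.7050 res 0.0005 n 53
scene0 panel far s at panel R/L 0.6618 0.6634 res 0.0005 n 44
scene0 fence far s at panel R/L 0.7109 0.7106 res 0.0010 n 55
s5 panel far s at panel R/L 0.6659 0.6660 res 0.0004 n 43
s5 fence far s at panel R/L 0.7108 0.7105 res 0.0010 n 55
```

```bash
python3 - <<'E'
from h import *
a=[]
for n in("t5","s5"):
    p,d,K,T=load(n); u,v=proj(K,T,[[*(.60*ex+.01*ey),.06]])[0].astype(int); a.append(cv2.resize(p[v-50:v+50,u-65:u+65,::-1],None,fx=6,fy=6,interpolation=cv2.INTER_CUBIC)[:,:])
cv2.imwrite("pics/c5.png",cv2.resize(np.hstack(a),(800,308)))
cv2.imwrite("pics/c5s.png",a[1])
E
```

```text
(no output)
```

View pics/c5.png

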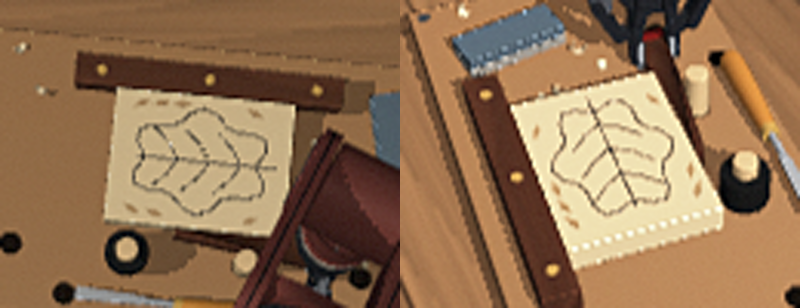

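The top and scene crops show the panel's far edge lying along the fence at both ends, and the edge fits agree to within about 0.4 mm. The push has risen to 18 N, so I seat it a little more and verify.

```bash
python3 - <<'E'
from h import *
z=.0386; s0,tip=.5194,.085
for k in range(4):
    o=st()
    if -o["ft_force"][:2]@ey>24: break
    tip+=.0015; move_l([*tcp(s0,tip),z],feed=.02)
hold(1.0); o=st(); print(o["torque"]); shot("top","t6"); shot("scene","s6")
E
python3 edge.py t6 s6
```

```text
t 16.2 s0 0.5178 tip 0.0817 z 0.0387 yaw 1.396 F s/t/z -7.1 -17.2 7.5 open 0.0254 grip 90
t 16.5 s0 0.5178 tip 0.0822 z 0.0387 yaw 1.396 F s/t/z -7.8 -21.9 7.1 open 0.0257 grip 89
t 16.7 s0 0.5178 tip 0.0827 z 0.0387 yaw 1.396 F s/t/z -8.3 -26.2 4.9 open 0.0254 grip 89
t 17.7 s0 0.5178 tip 0.0827 z 0.0387 yaw 1.396 F s/t/z -7.8 -26.1 5.8 open 0.0254 grip 89
[-3.51149134  1.65319022 -0.06155818]
t6 panel far s at panel R/L 0.6691 0.6694 res 0.0006 n 44
t6 fence far s at panel R/L 0.7048 0.7050 res 0.0005 n 53
s6 panel far s at panel R/L 0.6659 0.6660 res 0.0004 n 43
s6 fence far s at panel R/L 0.7109 0.7105 res 0.0010 n 55
```

```bash
python3 - <<'E'
from h import *
p,d,K,T=shot("wrist","w7")
for n in("w3","w7"):
    q=load(n)[0].astype(int); m=(q[...,0]>110)&(q[...,1]<40)&(q[...,2]<40); m[:300]=0; y,x=np.nonzero(m); print(n,len(y),x.mean(),y.mean())
st(); print(job_done())
E
```

```text
w3 309 289.747572815534 343.2718446601942
w7 432 287.8425925925926 338.7453703703704
t 17.9 s0 0.5178 tip 0.0827 z 0.0387 yaw 1.396 F s/t/z -8.5 -25.9 6.1 open 0.0256 grip 89
the job is handed in; nothing more can be done
None
```

I handed the job in at 17.9 s with the wedge still gripped and jammed at the plain peg, pushing steadily at about 26 N along the gap; by the camera edge fits the panel's far edge is flush with the fence over its length to within about 0.5 mm.

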